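# Set the jig's depth stop to 3, lock the bayonet plug into the jig and hold it down

## Robot

A 7-joint arm with a two-finger parallel gripper is mounted at the origin on the work surface. World frame = base frame: x ahead of the robot, y to its left, z up, the work surface at z = 0. Lengths are in m, angles in rad, forces in N, time in s.
With the tool pointing down it reaches from about 0.4 to 0.85 m from the base axis. Payload 4.5 kg.
Tool frame: the origin (TCP) lies midway between the tips of the shut fingers; the grasp point (between the pads) lies 19 mm behind it (env.grip_point_offset is the y of the grasp point in the tool frame, in m); y points along the fingers, z is the direction in which the jaws open and shut, and the axes are right-handed (so a half turn about y gives the same grasp; the last joint's range is limited). The gripper opens to 88 mm and grips with 3 to 60 N. Pads are 18 mm wide; open, the fingers measure 123 mm over their backs; the gripper's body (75 mm by 187 mm) begins 45 mm behind the grasp point.
Start: joints at [1.236, 0.689, -0.195, 1.565, 0.157, 0.902, -0.215], TCP at [0.225, -0.583, 0.239] pointing down, gripper open.
Joint ranges: [-3.01, 3.01], [-0.46, 2.08], [-1.47, 1.51], [0.13, 2.56], [-1, 4.14], [0.04, 2.09], [-2.66, 2.66]. Speed limits (rad/s): [2.57, 2.57, 3.14, 3.14, 3.14, 3.14, 3.14].

## Interface

Orientations are given as a unit quaternion [w, x, y, z].
In Python, from bench import monitor, imaging, job, env gives the robot as it stands.
- The arm moves only by the tool drive_tool, never from a script. Its argument "commands" is a list of rows, each an object of numbers: "tx", "ty", "tz": the shift along the tool's x, y, z in mm; "yaw": the turn about the tool's y in rad; "grip": the finger opening in mm, from 0 to 88.1. In form: [{"tx": .., "ty": .., "tz": .., "yaw": .., "grip": ..}, ...]. A call has 1 to 12 rows; each row shifts and turns the pose as measured when the row begins, along the tool's axes as they then stand; what a row does not reach is not made up. A row lasts 1/10 s, in which the tool goes at most 50 mm and 8.59 degrees, less where a joint would pass 70% of its speed; a pose out of reach is approached as far as the arm can. A call is refused whole if a number of a shift passes 50 or a number of a turn 0.15, either way. A call with a gripper value outside its range is refused whole. The fingers move at their own pace and stop on an object; "newtons" is the grip in N (left out, the last holds). Time passes only in rows, so rows that do not move let the fingers close. It gives the time, the measured TCP pose, the force and the opening at its end, in the units of the state.
- monitor.observe(): the state, without advancing time (a new reading comes with each control period).
- imaging.grab_frame(name): name is "scene" or "top" or "wrist"; returns (picture, depth): 400x640x3 uint8, red, green, blue; 400x640 float32, m along the optical axis (not along the pixel's ray), 0 where there is no reading.
- imaging.get_calibration(name): a dict with "K" (3x3 intrinsics, pixels), "origin" and "orientation" of the camera in the world. Camera axes: x right, y up, looking along -z (the intrinsics and any distortion apply to the point x, -y, -z); pixel columns grow to the right and rows downward; lengths in m; the calibration is good to about 2 mm. A picture is of the moment at which its call begins: read the wrist's pose just before it. get_calibration takes no time and is no camera call; for the wrist camera it gives the pose at the moment of the call.
- job.finish_job(): hands the job in, once; it reports no verdict.
The state is a dict: "time": time; "joints": joint angles; "joint_velocities": joint speeds; "tau": joint torques, N m; "tcp_pos": TCP position; "eef_rot": TCP orientation; "ft_force": force on the tool from outside, world axes, zero at the start; "torque": the same for the moment, N m; "finger_gap": finger opening in m.
Only numpy, scipy, OpenCV 4.12 (cv2) and the standard library are available. Lean on these libraries where they do the work, as an engineer would, in place of code of your own. Each camera call takes 0.05 s, during which the arm holds its last target.

## Task

Turn the drilling jig's detented depth-stop sleeve to 3 (the three-dot mark at the fixed pointer). Then take the bayonet plug from its wooden ring, push it into the jig's socket with its lugs through the two slots, twist it a quarter turn clockwise (seen from above) to the stop, and finish while still holding it pressed down, flange flush on the socket, against the spring. Leave the brush, the oil bottle and the wooden packing block where they are.

Things in the scene. Friction and masses are not known exactly. Their poses are not given: they have to be found in the camera images.
- jig: Drilling jig fixed to the bench. Dark steel base plate 130 (x) by 250 (y) by 20 mm high; origin at the centre of its underside, z up. At y = -60 mm stands the bayonet socket, a bare aluminium block 60 by 60 mm, flat top 55 mm above the bench; at y = +65 mm the depth-stop sleeve.
- mouth (a point): Centre of the socket's mouth on the block's flat top, 55 mm above the bench; axes as the jig's. Round hole 27 mm diameter with two slots, 11 mm wide, along the jig's +x and -x out to 20.5 mm from the centre. The lip is 6 mm thick; in the cavity below it the lugs can turn.
- turn_stop (a point): A point 12 mm below the mouth, at the height where the lugs turn; axes as the jig's. Stops in the cavity let the plug turn only clockwise seen from above, from lugs in line with the slots (jig x) to a quarter turn (lugs along jig y), with about 5 deg of play at either end.
- plunger (a joint): Spring plunger in the socket, m pressed down: 0 = up, its face 8 mm below the block's top; 0.010 when the plug's flange is flush. Pushes up with 6 N at 0 and 12 N at 0.010 (0.6 N per mm).
- sleeve (a joint): Angle of the depth-stop sleeve, rad, growing counter-clockwise seen from above. Clicks into detents: value 1 at 0, 2 at 0.65, 3 at 1.30, 4 at 1.95, end stops 0.08 beyond. About 0.1 N m takes it over a click.
- sleeve_top (a point): On the sleeve's axis, centre of the drum's top, 66 mm above the bench. The sleeve is a bare aluminium knurled upright drum, 36 mm diameter, 40 mm tall, to be gripped across its diameter at any yaw; below the drum is its dotted flange, 92 mm diameter, top 26 mm above the bench.
- pointer (a point): Tip of the fixed steel pointer beside the sleeve, on its jig +x side, 26 mm above the bench. The black marks on the sleeve's flange are one dot, two dots in a radial row, three dots in a radial row, four dots in a square; the mark at the pointer is the value set.
- plug: Steel bayonet plug, about 0.25 kg, upright in the wooden ring. Origin: centre of its lower end face, z up. Shank 24 mm diameter, 18 mm long, chamfered; two lugs 8 mm wide, z = 4 to 9 mm, along its +x and -x to 19 mm from the axis (same when turned half round); flange 48 mm diameter, z = 18 to 23 mm.
- plug_grip (a point): Middle of the plug's upright wing grip, 43 mm above the plug's origin; axes as the plug's. The wing spans z = 23 to 63 mm above the origin, is 40 mm long along x (the same direction as the lugs) and 14 mm thick along y: pinch it across y.
- plug_flange (a point): Centre of the underside of the plug's flange, 18 mm above the plug's origin; axes as the plug's. With the flange flush on the block the lugs lie 3 mm below the lip, free to turn; let go after the twist, the plug springs up 3 mm and stays caught by its lugs.
- stand: Wooden ring that stores the plug, fixed to the bench: 66 mm outer and 41 mm inner diameter, 24 mm high, origin at the centre of its underside. The plug's flange rests on its top, so the plug's origin is 6 mm above the bench; lift it straight up.
- brush: Bystander: chip brush lying on the bench beyond the work. Leave alone.
- oil: Bystander: white oil bottle, 40 mm diameter, 100 mm tall. Leave alone.
- packing: Bystander: wooden packing block 70 by 35 by 22 mm, to the left of the work. Leave alone.
Things that resemble listed ones, but are neither listed nor needed, are in the scene too. Several things have the shape of the plug; the one meant has the colours described above.

How it is judged:
On the way, in this order (a step that is already met when the one before it is completed fails the run):
1. the sleeve is set to 3 (value of joint sleeve between 1.1 and 1.5 rad), for 0.2 s.
2. the plug is pushed into the socket with its lugs in the slots, not yet twisted (z of plug_flange in the frame of mouth below 0.008 m and horizontal distance between plug_flange and mouth below 0.004 m and angle between the x axis of plug and the x axis of jig, either way round below 0.6 rad), for 0.05 s.
3. the plug is twisted a quarter turn, pressed flush (z of plug_flange in the frame of mouth below 0.0018 m and horizontal distance between plug_flange and mouth below 0.004 m and angle between the x axis of plug and the y axis of jig, either way round below 0.3 rad), for 0.2 s.
At the end, for the whole second after the job is handed in: The sleeve is at 3 (1.10 to 1.50 rad); the plug is in the socket, upright, within 4 mm of its axis, twisted to within 0.3 rad of a full quarter turn, and held still by the fingers, its flange flush to within 1.8 mm, pressing the plunger down by more than 8 mm (all of step 1 and all of step 3 and z of plug_flange in the frame of mouth above -0.003 m and angle between plug's own z axis and vertical below 0.08 rad and value of joint plunger above 0.008 m and contact force between the fingers and plug above 2 N and linear speed of plug below 0.03 m/s); the arm keeps its last pose, push and grip.
It fails at once if the brush, the oil bottle or the packing block is moved by more than 25 mm (distance of any of brush, oil, packing from where it was at the start of the episode above 0.025 m).
It also fails if it takes over 54 s, if anything falls off the work surface, if the arm or the gripper's body presses on something with over 40 N, if the wrist force passes 120 N, or if a joint passes its speed limit or range.

## Working session

There is one attempt and no reset: what is moved stays moved. The work goes in short steps, Python scripts to look and compute and a tool call to move; the robot and the scene stay as the last step left them, time stands still between calls to the robot, and variables do not carry over. Pictures are saved under pics/ and viewed, and the job is handed in when it is done.

Besides the shell and the picture viewer there is one more tool, called after "Request:" in YAML: its name, and indented under it one key for each argument. drive_tool: Moves the arm, as the interface text tells. Its arguments: {"type":"object","properties":{"commands":{"type":"array","items":{"type":"object","properties":{"tx":{"type":"number"},"ty":{"type":"number"},"tz":{"type":"number"},"yaw":{"type":"number"},"grip":{"type":"number"}}}},"newtons":{"type":"number"}},"required":["commands"]}

```bash
ls; mkdir -p pics
cat > h.py <<'E'
import numpy as np,cv2
from bench import monitor,imaging,job,env
from scipy.spatial.transform import Rotation as R
def rot(q): return R.from_quat([q[1],q[2],q[3],q[0]]).as_matrix()
def ray(c,u,v):
    K=np.array(c["K"]); d=np.array([(u-K[0,2])/K[0,0],-(v-K[1,2])/K[1,1],-1.]); return np.array(c["origin"]),rot(c["orientation"])@d
def plane(c,u,v,z):
    o,d=ray(c,u,v); return o+d*(z-o[2])/d[2]
def proj(c,p):
    K=np.array(c["K"]); q=rot(c["orientation"]).T@(np.array(p)-np.array(c["origin"])); return K[0,0]*q[0]/-q[2]+K[0,2],K[1,1]*q[1]/q[2]+K[1,2]
def grab(n,f):
    c=imaging.get_calibration(n); p,d=imaging.grab_frame(n); cv2.imwrite(f"pics/{f}.png",p[:,:,::-1]); np.savez(f"pics/{f}.npz",p=p,d=d,K=c["K"],origin=c["origin"],orientation=c["orientation"]); return c,p,d
def load(f):
    z=np.load(f"pics/{f}.npz"); return dict(K=z["K"],origin=z["origin"],orientation=z["orientation"]),z["p"],z["d"]
E
python3 - <<'E'
from h import *
for n in ["scene","top","wrist"]:
    c,p,d=grab(n,n+"0"); print(n,c)
s=monitor.observe(); print(s, rot(s["eef_rot"]), env.grip_point_offset)
E
```

```text
pics
scene {'K': array([[480.18019188,   0.        , 322.02539045],
       [  0.        , 480.18019188, 207.9510826 ],
       [  0.        ,   0.        ,   1.        ]]), 'origin': array([1.47228761, 0.22086209, 0.80982757]), 'orientation': array([0.58553799, 0.26547149, 0.32822397, 0.69205431])}
top {'K': array([[427.99938723,   0.        , 321.17731733],
       [  0.        , 427.99938723, 195.58161486],
       [  0.        ,   0.        ,   1.        ]]), 'origin': array([0.50677537, 0.07549818, 1.00486994]), 'orientation': array([-0.69759405, -0.05222727,  0.04764929,  0.71299677])}
wrist {'K': array([[282.80954173,   0.        , 323.92620103],
       [  0.        , 282.80954173, 198.38337868],
       [  0.        ,   0.        ,   1.        ]]), 'origin': array([ 0.30040268, -0.55387499,  0.38443777]), 'orientation': array([ 0.81429499, -0.12991565,  0.09033368, -0.55846702])}
{'time': 0.15, 'joints': array([ 1.23575703,  0.6897597 , -0.19455714,  1.56606303,  0.15728687,
        0.90251882, -0.21508926]), 'joint_velocities': array([-0.0005358 , -0.00332794, -0.00149516, -0.00350892, -0.00111632,
       -0.00012624,  0.00093304]), 'tau': array([-2.05284072e-03, -5.27865386e+01, -1.26867961e+00, -1.53586489e+01,
       -5.25182881e-02,  3.89092485e-03,  1.11169929e-04]), 'tcp_pos': array([ 0.22514945, -0.58253758,  0.23812599]), 'eef_rot': array([ 0.12958189, -0.12981054,  0.69557735, -0.69464373]), 'ft_force': array([-0.01869214, -0.28240858,  0.16633815]), 'torque': array([-0.00022077, -0.01812321,  0.00532286]), 'finger_gap': 0.08829801565090264} [[-9.32715511e-01 -5.60048736e-04  3.60612620e-01]
 [-3.60613047e-01  1.23862135e-03 -9.32714692e-01]
 [ 7.57031935e-05 -9.99999076e-01 -1.35724223e-03]] -0.0187
```

View pics/scene0.png

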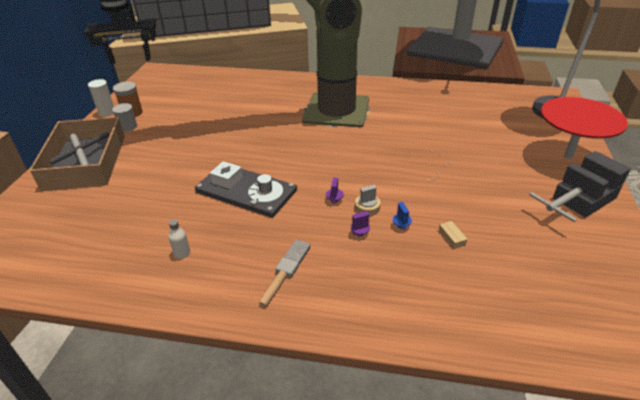

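View pics/top0.png

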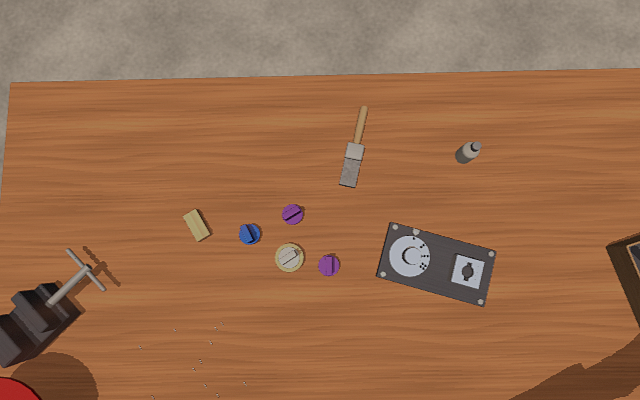

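View pics/wrist0.png

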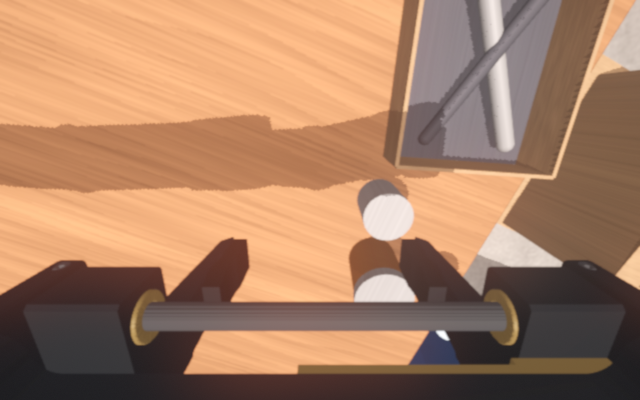

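The scene and top views show the jig at top (436,263), with the sleeve drum near (410,257) and the socket near (468,271). The steel plug sits in the wooden ring at (290,257). The purple and blue plugs are decoys. Next I'll zoom in.

Run:
```python
from h import *
c,p,d=load("top0")
a=cv2.resize(p[215:312,370:502],None,fx=6,fy=6,interpolation=cv2.INTER_CUBIC)
cv2.imwrite("pics/z1.png",a[:,:,::-1])
b=cv2.resize(p[235:280,265:345],None,fx=10,fy=10,interpolation=cv2.INTER_CUBIC)
cv2.imwrite("pics/z2.png",b[:,:,::-1])
for n,uv,z in [("sleeve",(411,257),.066),("socket",(468.5,271.5),.055),("plug",(289.5,257.5),.03),("purple",(329,265),.0),("p2",(292,214),0),("blue",(250,234),0)]:
    print(n,plane(c,*uv,z), d[int(uv[1]),int(uv[0])])
for uv in [(390,223),(495,249),(486,305),(377,276)]: print(plane(c,*uv,.02))
```

```text
sleeve [ 0.50163152 -0.11165571  0.066     ] 0.93129015
socket [ 0.46763761 -0.23741484  0.055     ] 0.9430094
plug [0.50613608 0.15478087 0.03      ] 0.9257404
purple [0.48696583 0.06582117 0.        ] 0.93072355
p2 [0.60752424 0.15022133 0.        ] 0.9478294
blue [0.56261967 0.24928323 0.        ] 0.94137996
[ 0.57975895 -0.07653719  0.02      ]
[ 0.51533224 -0.31260868  0.02      ]
[ 0.39166732 -0.28282621  0.02      ]
[ 0.46051479 -0.04191691  0.02      ]
```

View pics/z1.png

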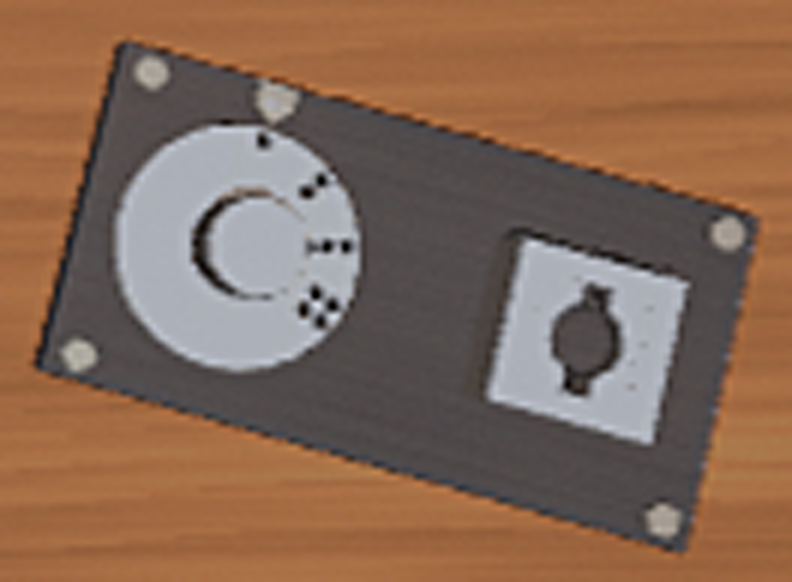

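View pics/z2.png

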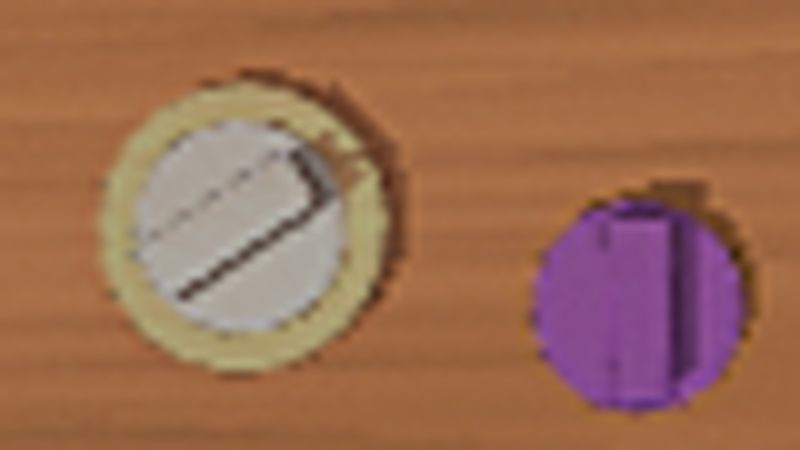

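Run:
```python
from h import *
c,p,d=load("top0")
hsv=cv2.cvtColor(p,cv2.COLOR_RGB2HSV)
def biggest(m):
    cs,_=cv2.findContours(m.astype(np.uint8),cv2.RETR_EXTERNAL,cv2.CHAIN_APPROX_NONE); return max(cs,key=cv2.contourArea)
S=hsv[:,:,1].astype(int);V=hsv[:,:,2].astype(int);H=hsv[:,:,0].astype(int)
br=(S<50)&(V>140)
def roi(m,x0,x1,y0,y1):
    k=np.zeros_like(m); k[y0:y1,x0:x1]=m[y0:y1,x0:x1]; return k
def conv(ct,z): return np.array([plane(c,u,v,z)[:2] for u,v in ct.reshape(-1,2).astype(float)])
f=biggest(roi(br,385,435,232,285)); q=conv(f,.026)
q2=q.astype(np.float32); print("flange",cv2.minEnclosingCircle(q2),cv2.fitEllipse(q2), len(f))
b=biggest(roi(br,445,490,250,295)); q=conv(b,.055).astype(np.float32); print("block",cv2.minAreaRect(q))
hole=roi((V<120),455,482,258,285); q=conv(biggest(hole),.055).astype(np.float32); print("hole",cv2.minAreaRect(q),cv2.minEnclosingCircle(q))
pl=roi((V<110)&(S<90),370,500,218,312)|roi(br,370,500,218,312); q=conv(biggest(pl),.02).astype(np.float32); print("plate",cv2.minAreaRect(q))
st=roi((S<150)&(V>150)&(S>60),270,310,240,275)
q=conv(biggest(st),.024).astype(np.float32); print("ring",cv2.minEnclosingCircle(q),cv2.fitEllipse(q))
pf=roi(br,270,310,240,275); q=conv(biggest(pf),.029).astype(np.float32); print("plugfl",cv2.minEnclosingCircle(q))
# wing by depth
for n,(x0,x1,y0,y1),zz in [("wing",(272,308,242,275),.069),("drum",(395,430,240,275),.066)]:
    P=[]
    for v in range(y0,y1):
        for u in range(x0,x1):
            o,r=ray(c,u,v); w=o+r*d[v,u]
            if abs(w[2]-zz)<.012: P.append(w)
    P=np.array(P); print(n,len(P),P.mean(0),cv2.minAreaRect(P[:,:2].astype(np.float32)),np.median(P[:,2]))
```

```text
flange ((0.5046144127845764, -0.11564125120639801), 0.04595870152115822) ((0.5046470165252686, -0.1150958314538002), (0.0873032808303833, 0.08911748230457306), 36.23341369628906) 131
block ((0.4684057831764221, -0.23520039021968842), (0.060751281678676605, 0.05985657125711441), 73.17144012451172)
hole ((0.4687996208667755, -0.23533664643764496), (0.025372808799147606, 0.03589397296309471), 42.187156677246094) ((0.46857479214668274, -0.23433740437030792), 0.019928887486457825)
plate ((0.4857789874076843, -0.17629952728748322), (0.24952587485313416, 0.12873589992523193), 73.08870697021484)
ring ((0.5056890845298767, 0.1687851995229721), 0.04442408308386803) ((0.506206750869751, 0.16604477167129517), (0.06699266284704208, 0.07586294412612915), 16.40007209777832)
plugfl ((0.506578803062439, 0.15748417377471924), 0.023490192368626595)
wing 124 [0.50700507 0.15597472 0.06859966] ((0.5070511698722839, 0.1560656875371933), (0.013707269914448261, 0.03932482749223709), 32.18886184692383) 0.06880791763872579
drum 237 [ 0.50463293 -0.11475323  0.06527403] ((0.5042673349380493, -0.11539522558450699), (0.035824231803417206, 0.03534349799156189), 38.83464050292969) 0.06559053005836113
```

Request:
drive_tool:
  commands:
    - {"tx": -39,"tz": -30.5}
    - {"tx": -39,"tz": -30.5}
    - {"tx": -39,"tz": -30.5}
    - {"tx": -39,"tz": -30.5}
    - {"tx": -39,"tz": -30.5}
    - {"tx": -39,"tz": -30.5}
    - {"tx": -39,"tz": -30.5}
    - {"tx": -39,"tz": -30.5}
    - {"tx": -39,"tz": -30.5}
    - {"tx": -39,"tz": -30.5}

```text
invalid input at $.commands[0]: expected keys tx, ty, tz, yaw, grip
```

```bash
cat > to.py <<'E'
from h import *
import sys
s=monitor.observe(); M=rot(s["eef_rot"]); t=np.array([float(a) for a in sys.argv[1:4]])
print("t",s["time"],"tcp",s["tcp_pos"],"jaw",np.degrees(np.arctan2(M[1,2],M[0,2])),"gap",s["finger_gap"],"F",s["ft_force"],"T",s["torque"][2],"down",M[:,1])
print("delta tool mm",M.T@(t-s["tcp_pos"])*1e3); print("j",np.round(s["joints"],2))
E
python3 to.py .5046 -.115 .034
```

```text
t 0.15 tcp [ 0.22514945 -0.58253758  0.23812599] jaw -68.8621556957951 gap 0.08829801565090264 F [-0.01869214 -0.28240858  0.16633815] T 0.00532285522940771 down [-5.60048736e-04  1.23862135e-03 -9.99999076e-01]
delta tool mm [-429.26346299  204.54839539 -335.02872936]
j [ 1.24  0.69 -0.19  1.57  0.16  0.9  -0.22]
```

Request:
drive_tool:
  commands:
    - {"tx": -39,"ty": 0,"tz": -30.5,"yaw": 0,"grip": 88}
    - {"tx": -39,"ty": 0,"tz": -30.5,"yaw": 0,"grip": 88}
    - {"tx": -39,"ty": 0,"tz": -30.5,"yaw": 0,"grip": 88}
    - {"tx": -39,"ty": 0,"tz": -30.5,"yaw": 0,"grip": 88}
    - {"tx": -39,"ty": 0,"tz": -30.5,"yaw": 0,"grip": 88}
    - {"tx": -39,"ty": 0,"tz": -30.5,"yaw": 0,"grip": 88}
    - {"tx": -39,"ty": 0,"tz": -30.5,"yaw": 0,"grip": 88}
    - {"tx": -39,"ty": 0,"tz": -30.5,"yaw": 0,"grip": 88}
    - {"tx": -39,"ty": 0,"tz": -30.5,"yaw": 0,"grip": 88}
    - {"tx": -39,"ty": 0,"tz": -30.5,"yaw": 0,"grip": 88}
  newtons: 40

```text
time: 1.15
tcp_pos: [0.4799, -0.1596, 0.2341]
eef_rot: [-0.122, 0.125, -0.696, 0.697]
ft_force: [1.1, -1.2, 0.5]
finger_gap: 0.0881
```

```bash
python3 to.py .5046 -.115 .034
```

```text
t 1.15 tcp [ 0.47987912 -0.15955601  0.23405098] jaw -69.93873693538754 gap 0.08807343763101405 F [ 1.07581665 -1.15977062  0.48767967] T 0.026776206558946733 down [-0.00424218 -0.00290697 -0.99998678]
delta tool mm [-39.5007409  199.81393786 -33.62788766]
j [ 0.31  0.54 -0.13  1.92  0.11  0.69 -1.11]
```

Request:
drive_tool:
  commands:
    - {"tx": -29,"ty": 20,"tz": -25,"yaw": 0,"grip": 88}
    - {"tx": -10,"ty": 40,"tz": -9,"yaw": 0,"grip": 88}
    - {"tx": 0,"ty": 20,"tz": 0,"yaw": 0,"grip": 88}
    - {"tx": 0,"ty": 0,"tz": 0,"yaw": 0,"grip": 88}

```text
time: 1.55
tcp_pos: [0.5122, -0.1017, 0.1523]
eef_rot: [0.13, -0.127, 0.696, -0.695]
ft_force: [-0.8, -0.5, 0.5]
finger_gap: 0.0879
```

```bash
python3 to.py .5046 -.115 .034
python3 - <<'E'
from h import *
grab("wrist","w1")
E
```

```text
t 1.55 tcp [ 0.51216559 -0.10165542  0.15227746] jaw -69.01108376746261 gap 0.08786454926802251 F [-0.81053016 -0.47455895  0.47051063] T 0.04339761083385758 down [ 0.00434256  0.00201558 -0.99998854]
delta tool mm [ 12.40826253 118.21635695   9.78786833]
j [ 0.18  0.69 -0.11  1.96  0.14  0.5  -1.23]
```

View pics/w1.png

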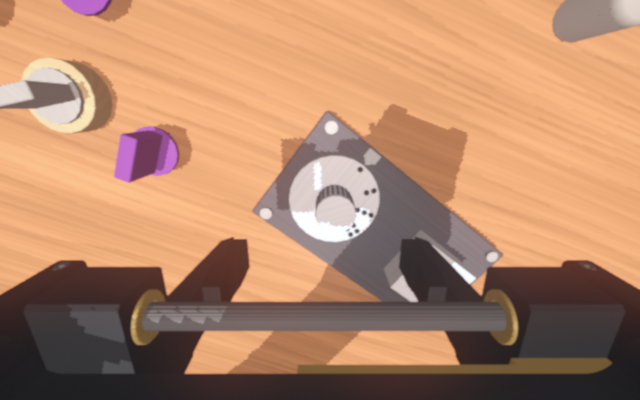

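The wrist view shows the sleeve drum top at about (335,209), the pointer at (372,157), and the one-dot mark at the pointer. I'll cross-check the drum position and then descend.

Run:
```python
from h import *
c,p,d=load("w1")
P=[]
for v in range(170,245):
    for u in range(300,375):
        o,r=ray(c,u,v); w=o+r*d[v,u]
        if abs(w[2]-.066)<.006: P.append(w)
P=np.array(P); print(len(P),P.mean(0),cv2.minEnclosingCircle(P[:,:2].astype(np.float32)))
```

```text
1277 [ 0.50716444 -0.11388455  0.06622655] ((0.5059384107589722, -0.11456455290317535), 0.018668990582227707)
```

Request:
drive_tool:
  commands:
    - {"tx": 12,"ty": 30,"tz": 10,"yaw": 0,"grip": 88}
    - {"tx": 0,"ty": 30,"tz": 0,"yaw": 0,"grip": 88}
    - {"tx": 0,"ty": 15,"tz": 0,"yaw": 0,"grip": 88}
    - {"tx": 0,"ty": 0,"tz": 0,"yaw": 0,"grip": 88}

```text
time: 2.0
tcp_pos: [0.5089, -0.1197, 0.0813]
eef_rot: [-0.132, 0.122, -0.694, 0.697]
ft_force: [-0.5, -0.3, -0.1]
finger_gap: 0.0881
```

```bash
python3 to.py .5046 -.115 .036
```

```text
t 2.0 tcp [ 0.50894649 -0.11967838  0.08126154] jaw -69.3258354123897 gap 0.08808551059754006 F [-0.50175175 -0.28530826 -0.14417492] T 0.02162936641465255 down [ 0.01538703 -0.00122044 -0.99988087]
delta tool mm [ 3.04616887 45.18356348 -6.20911364]
j [ 0.19  0.81 -0.07  2.01  0.17  0.31 -1.24]
```

Request:
drive_tool:
  commands:
    - {"tx": 3,"ty": 25,"tz": -6,"yaw": 0,"grip": 88}
    - {"tx": 0,"ty": 14,"tz": 0,"yaw": 0,"grip": 88}
    - {"tx": 0,"ty": 0,"tz": 0,"yaw": 0,"grip": 88}
    - {"tx": 0,"ty": 0,"tz": 0,"yaw": 0,"grip": 88}

```text
time: 2.4
tcp_pos: [0.5087, -0.1184, 0.0463]
eef_rot: [-0.134, 0.117, -0.693, 0.699]
ft_force: [0.3, -0.6, 0.9]
finger_gap: 0.0881
```

```bash
python3 to.py .5050 -.115 .036
```

```text
t 2.4 tcp [ 0.50869427 -0.11837377  0.04634321] jaw -69.56729982828176 gap 0.08810345366621879 F [ 0.3247947  -0.62967734  0.92133656] T 0.02905247957184057 down [ 0.02451478 -0.00391808 -0.99969179]
delta tool mm [ 2.5057627  10.23623973 -4.57738817]
j [ 0.17  0.87 -0.05  2.03  0.18  0.21 -1.25]
```

Request:
drive_tool:
  commands:
    - {"tx": 3,"ty": 8,"tz": -5,"yaw": 0,"grip": 88}
    - {"tx": 0,"ty": 0,"tz": 0,"yaw": 0,"grip": 30}
    - {"tx": 0,"ty": 0,"tz": 0,"yaw": 0,"grip": 30}
    - {"tx": 0,"ty": 0,"tz": 0,"yaw": 0,"grip": 30}
    - {"tx": 0,"ty": 0,"tz": 0,"yaw": 0,"grip": 30}
    - {"tx": 0,"ty": 0,"tz": 0,"yaw": 0,"grip": 30}

```text
time: 3.0
tcp_pos: [0.5062, -0.1152, 0.0406]
eef_rot: [-0.135, 0.115, -0.692, 0.699]
ft_force: [0.3, -0.3, -0.4]
finger_gap: 0.0503
```

```bash
python3 to.py .5050 -.115 .036
```

```text
t 3.0 tcp [ 0.50615171 -0.11516069  0.04057484] jaw -69.60514560871906 gap 0.050309491268591335 F [ 0.29785916 -0.30659357 -0.3747668 ] T 0.035181267502477825 down [ 0.02971235 -0.00482467 -0.99954685]
delta tool mm [ 1.14264968  4.53777082 -0.61999155]
j [ 0.16  0.88 -0.04  2.05  0.18  0.18 -1.26]
```

Request:
drive_tool:
  commands:
    - {"tx": 1,"ty": 4,"tz": 0,"yaw": 0,"grip": 30}
    - {"tx": 0,"ty": 0,"tz": 0,"yaw": 0,"grip": 30}
    - {"tx": 0,"ty": 0,"tz": 0,"yaw": 0,"grip": 30}
    - {"tx": 0,"ty": 0,"tz": 0,"yaw": 0,"grip": 30}
    - {"tx": 0,"ty": 0,"tz": 0,"yaw": 0,"grip": 30}

```text
time: 3.5
tcp_pos: [0.5051, -0.1152, 0.0362]
eef_rot: [-0.135, 0.115, -0.692, 0.699]
ft_force: [0.1, -0.5, 0.5]
finger_gap: 0.0349
```

```bash
python3 to.py .5050 -.115 .036
```

```text
t 3.5 tcp [ 0.50511788 -0.11523342  0.03622885] jaw -69.59110992696048 gap 0.034908879748695956 F [ 0.07832441 -0.54808934  0.47023762] T 0.0056701152149277005 down [ 0.02933619 -0.00437741 -0.99956002]
delta tool mm [ 0.03492139  0.22426651 -0.26312853]
j [ 0.16  0.89 -0.04  2.05  0.18  0.17 -1.26]
```

Request:
drive_tool:
  commands:
    - {"tx": 0,"ty": 0,"tz": 0,"yaw": -0.13,"grip": 30}
    - {"tx": 0,"ty": 0,"tz": 0,"yaw": -0.13,"grip": 30}
    - {"tx": 0,"ty": 0,"tz": 0,"yaw": -0.13,"grip": 30}
    - {"tx": 0,"ty": 0,"tz": 0,"yaw": -0.13,"grip": 30}
    - {"tx": 0,"ty": 0,"tz": 0,"yaw": -0.13,"grip": 30}

```text
time: 4.0
tcp_pos: [0.5059, -0.1162, 0.0362]
eef_rot: [-0.356, 0.339, -0.609, 0.623]
ft_force: [0.9, -0.3, 0.4]
finger_gap: 0.0353
```

```bash
python3 to.py .5050 -.115 .036
```

```text
t 4.0 tcp [ 0.5058678  -0.11618849  0.03624052] jaw -31.101321937076527 gap 0.03534395242107974 F [ 0.87247459 -0.31500309  0.43297696] T -0.10480606573049897 down [ 0.03035337 -0.00584405 -0.99952215]
delta tool mm [-0.56720994  0.20711781 -1.36337984]
j [ 0.21  0.89 -0.12  2.05  0.5   0.2  -0.9 ]
```

Turned 38.5° so far, with about 36° to go.

Request:
drive_tool:
  commands:
    - {"tx": -0.5,"ty": 0,"tz": -1,"yaw": -0.13,"grip": 30}
    - {"tx": 0,"ty": 0,"tz": 0,"yaw": -0.13,"grip": 30}
    - {"tx": 0,"ty": 0,"tz": 0,"yaw": -0.13,"grip": 30}
    - {"tx": 0,"ty": 0,"tz": 0,"yaw": -0.13,"grip": 30}
    - {"tx": 0,"ty": 0,"tz": 0,"yaw": -0.1,"grip": 30}
    - {"tx": 0,"ty": 0,"tz": 0,"yaw": 0,"grip": 30}

```text
time: 4.6
tcp_pos: [0.5071, -0.1165, 0.0363]
eef_rot: [0.53, -0.519, 0.464, -0.484]
ft_force: [1.5, 0.4, 0.3]
finger_gap: 0.0351
```

```bash
python3 to.py .5050 -.115 .036;python3 - <<'E'
from h import *
c,p,d=grab("top","t1")
a=cv2.resize(p[215:312,370:502],None,fx=6,fy=6,interpolation=cv2.INTER_CUBIC)
cv2.imwrite("pics/z3.png",a[:,:,::-1])
E
```

```text
t 4.6 tcp [ 0.5070875  -0.11649254  0.03633939] jaw 5.843746116160872 gap 0.03505369994928157 F [1.48566542 0.43566615 0.30234479] T 0.005290229243166949 down [ 0.03253008 -0.0074627  -0.9994429 ]
delta tool mm [-1.70021712  0.26015574 -1.93444761]
j [ 0.27  0.9  -0.23  2.04  0.79  0.26 -0.54]
```

View pics/z3.png

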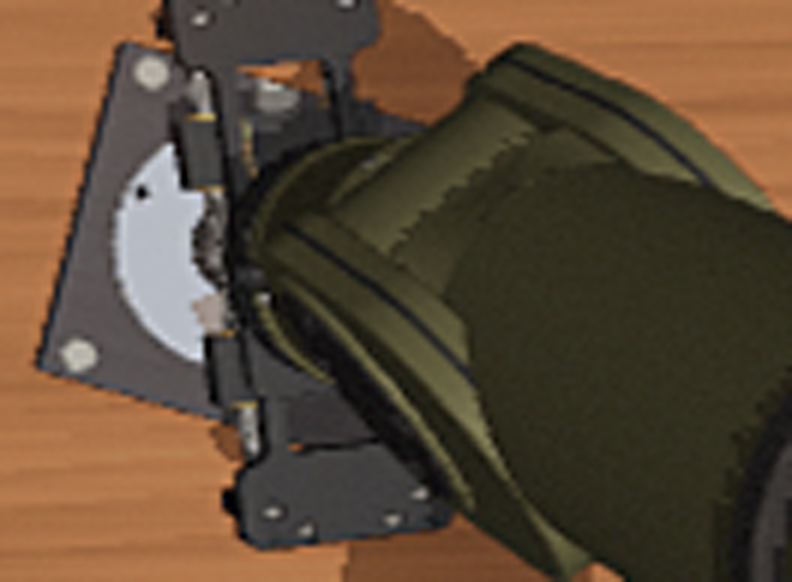

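Dot 1 turned about 72.5° (1.27 rad) about the sleeve axis in the top view, so the sleeve is at detent 3. Next: release and rise.

Request:
drive_tool:
  commands:
    - {"tx": 0,"ty": 0,"tz": 0,"yaw": 0,"grip": 88}
    - {"tx": 0,"ty": 0,"tz": 0,"yaw": 0,"grip": 88}
    - {"tx": 0,"ty": 0,"tz": 0,"yaw": 0,"grip": 88}
    - {"tx": 0,"ty": 0,"tz": 0,"yaw": 0,"grip": 88}
    - {"tx": 0,"ty": -25,"tz": 0,"yaw": 0,"grip": 88}
    - {"tx": 0,"ty": -40,"tz": 0,"yaw": 0,"grip": 88}
    - {"tx": 0,"ty": -30,"tz": 0,"yaw": 0,"grip": 88}
    - {"tx": 0,"ty": 0,"tz": 0,"yaw": 0,"grip": 88}

```text
time: 5.45
tcp_pos: [0.5032, -0.1156, 0.1332]
eef_rot: [0.528, -0.518, 0.466, -0.486]
ft_force: [0.2, 0.4, -0.5]
finger_gap: 0.0882
```

```bash
python3 to.py .5068 .1565 .10
```

```text
t 5.45 tcp [ 0.50317307 -0.11559791  0.13324112] jaw 5.384720326671907 gap 0.08819450851029186 F [ 0.20924042  0.39106157 -0.50274491] T 0.0070958472041139945 down [ 0.02925369 -0.00834506 -0.99953718]
delta tool mm [-270.91667538   31.06116534   28.19149106]
j [ 0.4   0.74 -0.44  2.01  0.65  0.51 -0.41]
```

Request:
drive_tool:
  commands:
    - {"tx": -45,"ty": 0,"tz": 5,"yaw": 0,"grip": 88}
    - {"tx": -45,"ty": 0,"tz": 5,"yaw": 0,"grip": 88}
    - {"tx": -45,"ty": 0,"tz": 5,"yaw": 0,"grip": 88}
    - {"tx": -45,"ty": 0,"tz": 5,"yaw": 0,"grip": 88}
    - {"tx": -45,"ty": 0,"tz": 5,"yaw": 0,"grip": 88}
    - {"tx": 0,"ty": 0,"tz": 0,"yaw": -0.14,"grip": 88}
    - {"tx": 0,"ty": 0,"tz": 0,"yaw": -0.14,"grip": 88}
    - {"tx": 0,"ty": 0,"tz": 0,"yaw": -0.14,"grip": 88}
    - {"tx": 0,"ty": 0,"tz": 0,"yaw": 0,"grip": 88}

```text
time: 6.35
tcp_pos: [0.5072, 0.1189, 0.1255]
eef_rot: [0.613, -0.61, 0.345, -0.365]
ft_force: [0.6, -0.3, -0.0]
finger_gap: 0.0879
```

```bash
python3 to.py .5068 .1565 .10
```

```text
t 6.35 tcp [0.50722883 0.11894981 0.12546723] jaw 29.71237704535541 gap 0.08794283932187177 F [ 0.62243762 -0.27145289 -0.00248156] T -0.03739909483172114 down [ 0.02707879 -0.01061678 -0.99957692]
delta tool mm [-33.40147618  25.04618125  17.77106688]
j [-0.04  0.76 -0.48  1.99  0.72  0.54 -0.52]
```

Request:
drive_tool:
  commands:
    - {"tx": -30,"ty": 20,"tz": 17,"yaw": -0.043,"grip": 88}
    - {"tx": 0,"ty": 0,"tz": 0,"yaw": 0,"grip": 88}
    - {"tx": 0,"ty": 0,"tz": 0,"yaw": 0,"grip": 88}

```text
time: 6.65
tcp_pos: [0.5075, 0.1524, 0.1029]
eef_rot: [0.618, -0.616, 0.335, -0.355]
ft_force: [0.9, -0.3, -0.3]
finger_gap: 0.0884
```

```bash
python3 to.py .507 .1565 .036
python3 - <<'E'
from h import *
grab("wrist","w2")
c,p,d=grab("top","t2")
a=cv2.resize(p[215:312,370:502],None,fx=6,fy=6,interpolation=cv2.INTER_CUBIC)
cv2.imwrite("pics/z4.png",a[:,:,::-1])
E
```

```text
t 6.65 tcp [0.50753124 0.15242035 0.10288295] jaw 31.52594281872925 gap 0.08844665823858221 F [ 0.92526784 -0.29489269 -0.25976279] T -0.024653281008868537 down [ 0.02547807 -0.01228178 -0.99959993]
delta tool mm [-5.34587162 66.79254736  0.65684989]
j [-0.12  0.81 -0.45  1.98  0.75  0.52 -0.57]
```

View pics/w2.png

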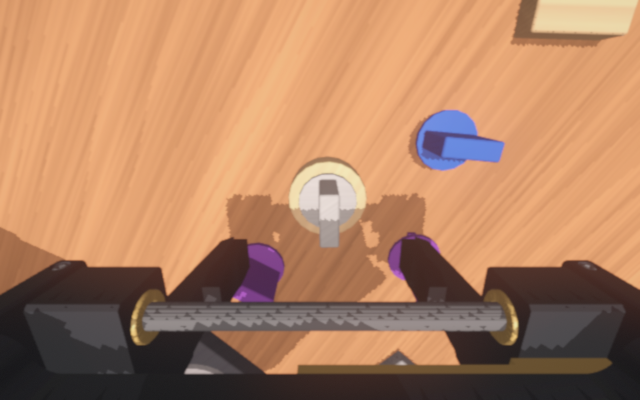

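View pics/z4.png

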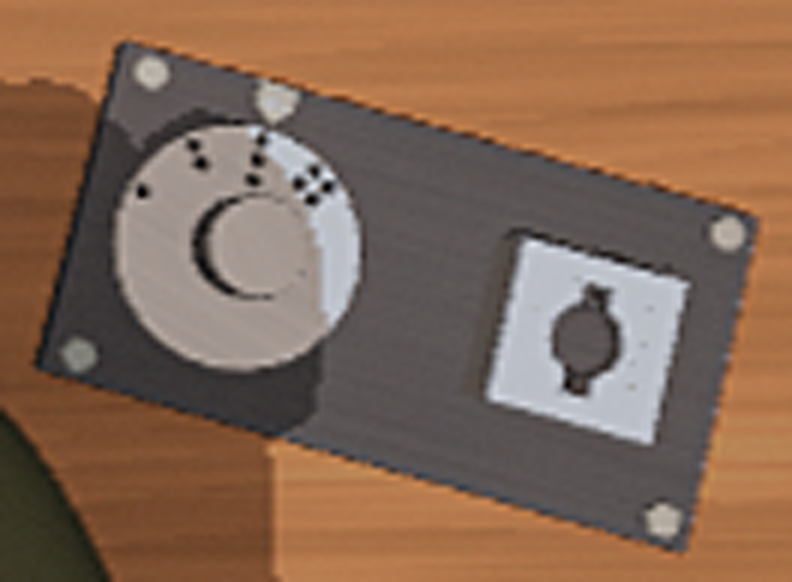

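Three dots are now at the pointer (258,140–180 in the crop). In the wrist view the wing stands vertical at column 329, centred between the fingers. I'll descend and grasp.

Request:
drive_tool:
  commands:
    - {"tx": -5,"ty": 30,"tz": 1,"yaw": -0.012,"grip": 88}
    - {"tx": 0,"ty": 20,"tz": 0,"yaw": 0,"grip": 88}
    - {"tx": 0,"ty": 9,"tz": 0,"yaw": 0,"grip": 60}
    - {"tx": 0,"ty": 0,"tz": 0,"yaw": 0,"grip": 40}

```text
time: 7.15
tcp_pos: [0.5094, 0.1547, 0.0442]
eef_rot: [0.619, -0.616, 0.333, -0.355]
ft_force: [-0.3, 0.0, 0.0]
finger_gap: 0.074
```

```bash
python3 to.py .507 .1565 .037
```

```text
t 7.15 tcp [0.50937108 0.15466209 0.04422466] jaw 31.78546196013223 gap 0.0740495069602611 F [-0.33872908  0.04840061  0.01384247] T -0.043959418230404404 down [ 0.02989344 -0.01104377 -0.99949208]
delta tool mm [-2.99135613  7.1298088  -1.18877325]
j [-0.19  0.9  -0.33  1.99  0.86  0.38 -0.67]
```

Request:
drive_tool:
  commands:
    - {"tx": -3,"ty": 6,"tz": -1,"yaw": 0,"grip": 40}
    - {"tx": 0,"ty": 0,"tz": 0,"yaw": 0,"grip": 20}
    - {"tx": 0,"ty": 0,"tz": 0,"yaw": 0,"grip": 8}
    - {"tx": 0,"ty": 0,"tz": 0,"yaw": 0,"grip": 5}
    - {"tx": 0,"ty": 0,"tz": 0,"yaw": 0,"grip": 5}
    - {"tx": 0,"ty": 0,"tz": 0,"yaw": 0,"grip": 5}
    - {"tx": 0,"ty": 0,"tz": 0,"yaw": 0,"grip": 5}
    - {"tx": 0,"ty": 0,"tz": 0,"yaw": 0,"grip": 5}
  newtons: 50

```text
time: 7.95
tcp_pos: [0.5089, 0.1567, 0.0411]
eef_rot: [0.62, -0.614, 0.333, -0.357]
ft_force: [-0.3, -0.1, 1.9]
finger_gap: 0.0137
```

```bash
python3 to.py .507 .1565 .037
```

```text
t 7.95 tcp [0.50891831 0.1566566  0.04106429] jaw 31.611352128905143 gap 0.01367798326677676 F [-0.31764756 -0.11984052  1.91503199] T -0.025780482512078266 down [ 0.03474448 -0.00918337 -0.99935403]
delta tool mm [-0.9764967   3.99645549 -1.81596   ]
j [-0.21  0.9  -0.32  2.    0.87  0.36 -0.69]
```

Request:
drive_tool:
  commands:
    - {"tx": 0.5,"ty": -20,"tz": 0.5,"yaw": 0,"grip": 5}
    - {"tx": 1,"ty": -40,"tz": 1,"yaw": 0,"grip": 5}
    - {"tx": 1,"ty": -40,"tz": 1,"yaw": 0,"grip": 5}
    - {"tx": 0,"ty": 0,"tz": 0,"yaw": 0,"grip": 5}

```text
time: 8.35
tcp_pos: [0.5067, 0.1562, 0.1418]
eef_rot: [0.619, -0.616, 0.334, -0.355]
ft_force: [0.6, 1.0, -3.7]
finger_gap: 0.0135
```

```bash
python3 to.py .4699 -.2345 .13
python3 - <<'E'
from h import *
c,p,d=grab("scene","s1")
a=cv2.resize(p[100:260,260:500],None,fx=3,fy=3,interpolation=cv2.INTER_CUBIC)
cv2.imwrite("pics/z5.png",a[:,:,::-1])
E
```

```text
t 8.35 tcp [0.50674384 0.15617256 0.1418434 ] jaw 31.67955096501302 gap 0.013450236840900279 F [ 0.64995351  1.02431289 -3.69884156] T -0.056876212518579154 down [ 0.0279139  -0.01192867 -0.99953915]
delta tool mm [ 312.82507615   15.46968795 -236.69376932]
j [-0.08  0.75 -0.52  1.95  0.69  0.61 -0.52]
```

View pics/z5.png

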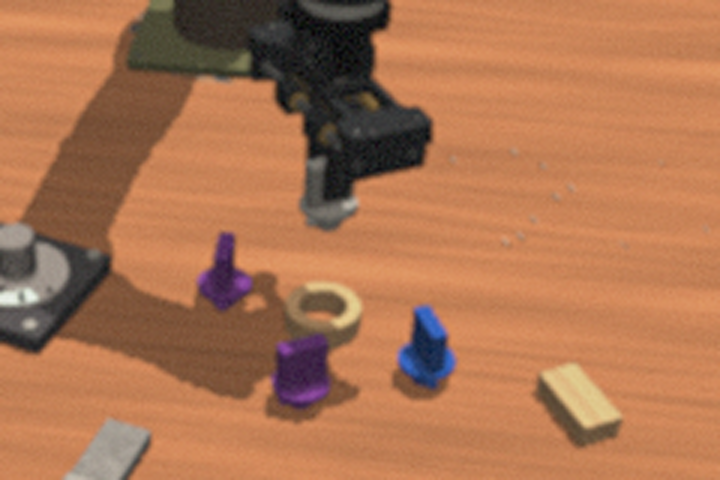

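The plug is out of the ring at crop (328,205), hanging upright in the fingers. Next: carry it to the socket.

Request:
drive_tool:
  commands:
    - {"tx": 37,"ty": 0,"tz": -28,"yaw": 0,"grip": 5}
    - {"tx": 37,"ty": 0,"tz": -28,"yaw": 0,"grip": 5}
    - {"tx": 37,"ty": 0,"tz": -28,"yaw": 0,"grip": 5}
    - {"tx": 37,"ty": 0,"tz": -28,"yaw": 0,"grip": 5}
    - {"tx": 37,"ty": 0,"tz": -28,"yaw": 0,"grip": 5}
    - {"tx": 37,"ty": 0,"tz": -28,"yaw": 0,"grip": 5}
    - {"tx": 37,"ty": 0,"tz": -28,"yaw": 0,"grip": 5}
    - {"tx": 0,"ty": 0,"tz": 0,"yaw": -0.14,"grip": 5}
    - {"tx": 0,"ty": 0,"tz": 0,"yaw": -0.14,"grip": 5}
    - {"tx": 0,"ty": 0,"tz": 0,"yaw": -0.14,"grip": 5}
    - {"tx": 0,"ty": 0,"tz": 0,"yaw": -0.14,"grip": 5}
    - {"tx": 0,"ty": 0,"tz": 0,"yaw": -0.1,"grip": 5}

```text
time: 9.6
tcp_pos: [0.46, -0.1821, 0.1213]
eef_rot: [-0.694, 0.701, -0.121, 0.114]
ft_force: [-0.4, 0.0, -2.7]
finger_gap: 0.0138
```

```bash
python3 to.py .4699 -.2345 .125
```

```text
t 9.6 tcp [ 0.46003656 -0.18206163  0.12134286] jaw 70.82395366152568 gap 0.013767634106902 F [-0.40320741  0.01577867 -2.69620634] T 0.07372469938055128 down [-0.01079165 -0.0080118  -0.99990967]
delta tool mm [ 26.51615868  -3.34312739 -46.32668394]
j [ 0.72  0.82 -0.74  2.03  0.92  0.68  0.59]
```

Request:
drive_tool:
  commands:
    - {"tx": 24,"ty": -4,"tz": -43,"yaw": -0.04,"grip": 5}
    - {"tx": 0,"ty": 0,"tz": 0,"yaw": 0,"grip": 5}
    - {"tx": 0,"ty": 0,"tz": 0,"yaw": 0,"grip": 5}
    - {"tx": 0,"ty": 0,"tz": 0,"yaw": 0,"grip": 5}

```text
time: 10.0
tcp_pos: [0.464, -0.2321, 0.1182]
eef_rot: [-0.697, 0.702, -0.11, 0.095]
ft_force: [0.6, -0.7, -3.4]
finger_gap: 0.0135
```

```bash
python3 to.py .4699 -.2345 .125
python3 - <<'E'
from h import *
c,p,d=grab("scene","s2")
a=cv2.resize(p[110:230,170:330],None,fx=5,fy=5,interpolation=cv2.INTER_CUBIC)
cv2.imwrite("pics/z6.png",a[:,:,::-1])
c,p,d=grab("wrist","w3")
E
```

```text
t 10.0 tcp [ 0.46395902 -0.23208131  0.11824895] jaw 73.30112738205241 gap 0.013545093666361236 F [ 0.62487872 -0.67181682 -3.37295571] T 0.048131535593137445 down [-0.02272256 -0.00358909 -0.99973537]
delta tool mm [ 6.2442203  -6.87557198 -0.67686591]
j [ 0.81  0.85 -0.77  1.95  0.9   0.74  0.77]
```

View pics/z6.png

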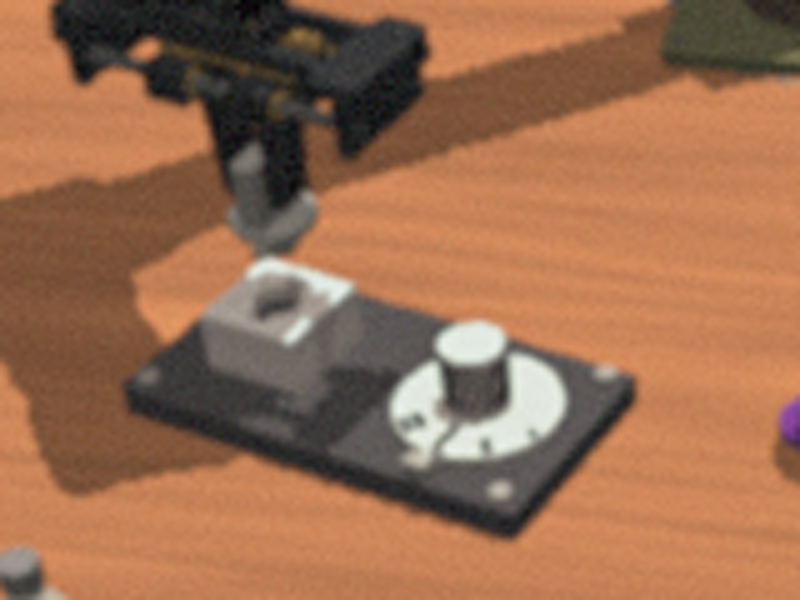

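View pics/w3.png

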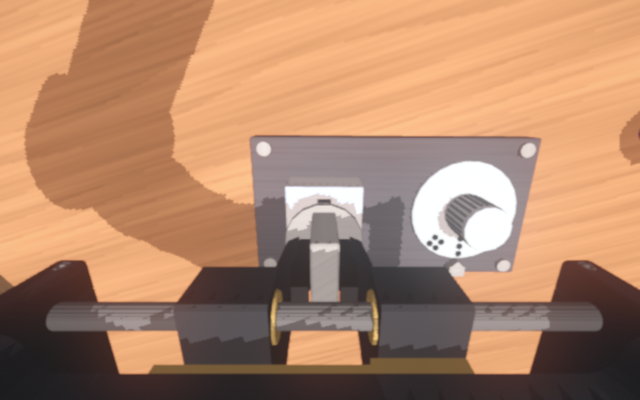

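The scene view shows the plug upright above the socket. In the wrist view the block is centred at column 324.5, with the slot end at (324,201) and the wing at column 325, so lateral alignment is good. Next I'll get the mouth position from the wrist view.

Run:
```python
from h import *
c,p,d=load("w3")
a=cv2.resize(p[170:250,270:380],None,fx=7,fy=7,interpolation=cv2.INTER_CUBIC); cv2.imwrite("pics/z7.png",a[:,:,::-1])
ex=np.array([np.cos(np.radians(-16.9)),np.sin(np.radians(-16.9))])
for uv in [(286,186.5),(363,186.5),(324.5,186.5),(324,200)]:
    w=plane(c,*uv,.055); print(uv,w, "mouth if far edge",w[:2]+.03*ex,"if slot end",w[:2]+.0205*ex)
```

```text
(286, 186.5) [ 0.43261682 -0.25386491  0.055     ] mouth if far edge [ 0.46132123 -0.26258598] if slot end [ 0.4522315  -0.25982431]
(363, 186.5) [ 0.44954122 -0.19689073  0.055     ] mouth if far edge [ 0.47824563 -0.2056118 ] if slot end [ 0.4691559  -0.20285013]
(324.5, 186.5) [ 0.4410899 -0.2253412  0.055    ] mouth if far edge [ 0.46979431 -0.23406227] if slot end [ 0.46070458 -0.2313006 ]
(324, 200) [ 0.45143501 -0.22884307  0.055     ] mouth if far edge [ 0.48013941 -0.23756414] if slot end [ 0.47104968 -0.23480246]
```

View pics/z7.png

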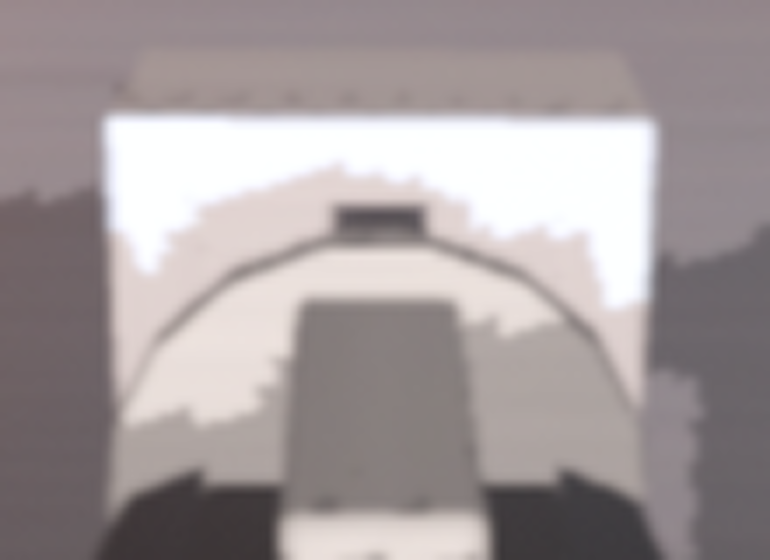

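Run:
```python
from h import *
c,p,d=load("w3")
ex=np.array([np.cos(np.radians(-16.9)),np.sin(np.radians(-16.9))])
s=monitor.observe();M=rot(s["eef_rot"]); print(s["tcp_pos"],"grasp pt",s["tcp_pos"]-.0187*M[:,1], s["time"])
for z in (.101,.106): print(plane(c,324.5,203.7,z)[:2]+.024*ex)
for z in (.146,.146-.04): # wing far top edge
    print("wing far top",plane(c,270+378/7,170+300/7,.106+.0+0)[:2]+.02*ex)
# wing top far edge
print("wing topface far edge",plane(c,270+385/7,170+513/7,.146)[:2]+.02*ex)
```

```text
[ 0.4644122  -0.23086173  0.1188149 ] grasp pt [ 0.46482041 -0.23080745  0.13751037] 10.1
[ 0.46315927 -0.23170469]
[ 0.46160819 -0.23120331]
wing far top [ 0.46325518 -0.23199179]
wing far top [ 0.46325518 -0.23199179]
wing topface far edge [ 0.46410406 -0.23138597]
```

```bash
python3 to.py .4710 -.2344 .100
```

```text
t 10.1 tcp [ 0.4644122  -0.23086173  0.1188149 ] jaw 73.42265816699928 gap 0.013611879274275008 F [-0.6740146   0.09281227 -3.40931866] T -0.022384523111359567 down [-0.0218293  -0.00290245 -0.9997575 ]
delta tool mm [ 7.7003232  18.67680368 -1.342029  ]
j [ 0.81  0.85 -0.77  1.95  0.9   0.74  0.77]
```

Request:
drive_tool:
  commands:
    - {"tx": 7,"ty": 9,"tz": -1.5,"yaw": 0,"grip": 5}
    - {"tx": 0,"ty": 6,"tz": 0,"yaw": 0,"grip": 5}
    - {"tx": 0,"ty": 0,"tz": 0,"yaw": 0,"grip": 5}
    - {"tx": 0,"ty": 0,"tz": 0,"yaw": 0,"grip": 5}

```text
time: 10.5
tcp_pos: [0.4711, -0.2327, 0.1019]
eef_rot: [-0.698, 0.702, -0.109, 0.093]
ft_force: [-0.6, 0.1, -2.2]
finger_gap: 0.0132
```

```bash
python3 to.py .4710 -.2344 .091;python3 - <<'E'
from h import *
c,p,d=grab("scene","s3")
a=cv2.resize(p[120:220,180:290],None,fx=7,fy=6,interpolation=cv2.INTER_CUBIC)
cv2.imwrite("pics/z8.png",a[:,:,::-1])
c,p,d=grab("wrist","w4")
a=cv2.resize(p[170:250,270:380],None,fx=7,fy=7,interpolation=cv2.INTER_CUBIC); cv2.imwrite("pics/z9.png",a[:,:,::-1])
E
```

```text
t 10.5 tcp [ 0.47109588 -0.23273293  0.1018515 ] jaw 73.61774974611717 gap 0.013243438109488201 F [-0.60691424  0.13099471 -2.1925471 ] T 0.016266945535822978 down [-0.02253721 -0.00263001 -0.99974255]
delta tool mm [ 0.60499538 10.85524824 -1.52999108]
j [ 0.8   0.88 -0.75  1.94  0.93  0.73  0.76]
```

View pics/z8.png

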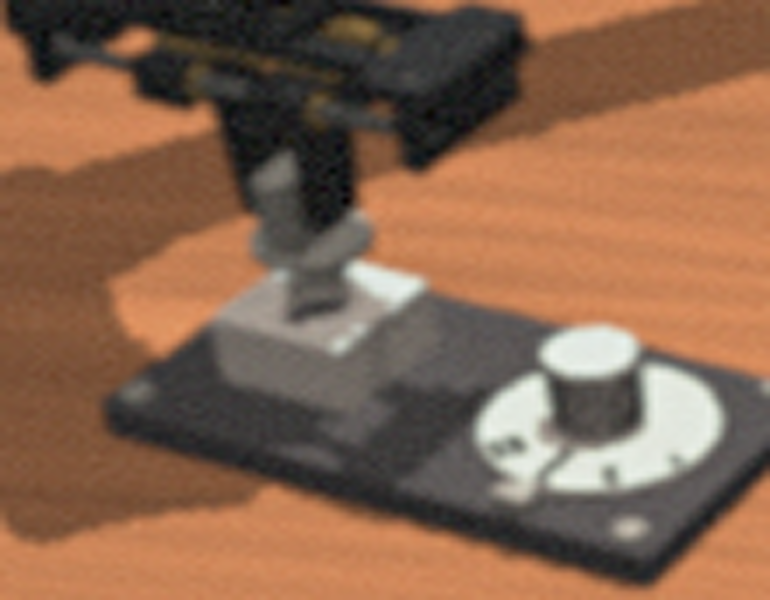

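View pics/z9.png

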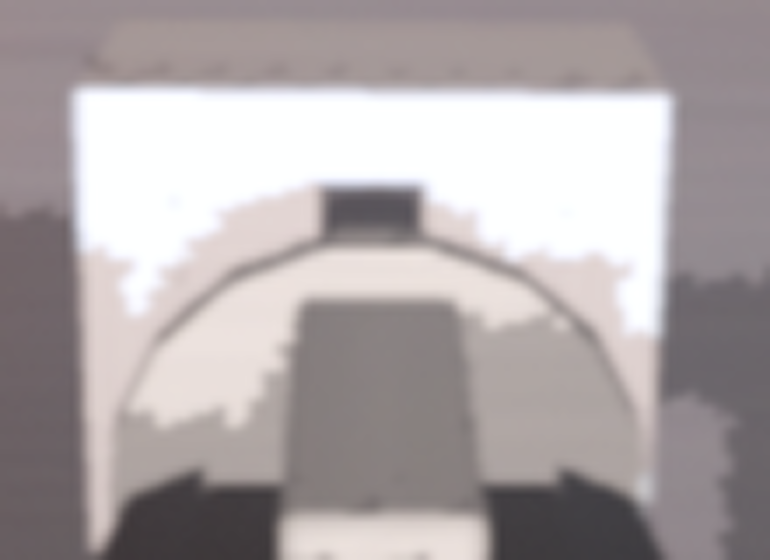

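The wrist view shows the plug about 1 mm to the +y side of the slot centreline (crop columns 379 vs 371). I'll correct by that and lower, watching the force.

Request:
drive_tool:
  commands:
    - {"tx": 0.3,"ty": 5,"tz": -1.2,"yaw": 0.008,"grip": 5}
    - {"tx": 0,"ty": 4,"tz": 0,"yaw": 0,"grip": 5}
    - {"tx": 0,"ty": 0,"tz": 0,"yaw": 0,"grip": 5}
    - {"tx": 0,"ty": 0,"tz": 0,"yaw": 0,"grip": 5}

```text
time: 11.0
tcp_pos: [0.4708, -0.2343, 0.0927]
eef_rot: [-0.697, 0.702, -0.111, 0.096]
ft_force: [-0.0, -1.5, -2.9]
finger_gap: 0.0134
```

```bash
python3 to.py .4710 -.2342 .081
```

```text
t 11.0 tcp [ 0.47081668 -0.23433782  0.09270556] jaw 73.10286791961614 gap 0.013444955195587895 F [-0.01828398 -1.54802577 -2.94066843] T 0.02235264133496166 down [-0.02179981 -0.00315867 -0.99975737]
delta tool mm [ 0.36869331 11.69828668  0.29471203]
j [ 0.79  0.9  -0.73  1.95  0.94  0.71  0.74]
```

Request:
drive_tool:
  commands:
    - {"tx": 0.3,"ty": 4,"tz": 0.2,"yaw": 0,"grip": 5}
    - {"tx": 0,"ty": 4,"tz": 0,"yaw": 0,"grip": 5}
    - {"tx": 0,"ty": 0,"tz": 0,"yaw": 0,"grip": 5}
    - {"tx": 0,"ty": 0,"tz": 0,"yaw": 0,"grip": 5}

```text
time: 11.4
tcp_pos: [0.4716, -0.2342, 0.0842]
eef_rot: [-0.697, 0.702, -0.111, 0.097]
ft_force: [0.7, 0.0, -3.6]
finger_gap: 0.0135
```

```bash
python3 to.py .4710 -.2342 .073
```

```text
t 11.4 tcp [ 0.47157055 -0.23415792  0.08416818] jaw 73.10544078853493 gap 0.013538041425203446 F [ 0.6861108   0.04580288 -3.61878107] T -0.019342604052099942 down [-0.02063884 -0.00298299 -0.99978255]
delta tool mm [-0.32270409 11.17765579 -0.10718529]
j [ 0.78  0.91 -0.72  1.95  0.96  0.7   0.72]
```

The plug is entering freely. Continuing.

Request:
drive_tool:
  commands:
    - {"tx": 0,"ty": 4,"tz": 0,"yaw": 0,"grip": 5}
    - {"tx": 0,"ty": 4,"tz": 0,"yaw": 0,"grip": 5}
    - {"tx": 0,"ty": 0,"tz": 0,"yaw": 0,"grip": 5}

```text
time: 11.7
tcp_pos: [0.472, -0.2342, 0.077]
eef_rot: [-0.697, 0.702, -0.11, 0.097]
ft_force: [-2.0, 0.2, 5.9]
finger_gap: 0.0133
```

```bash
python3 to.py .4710 -.2342 .073
```

```text
t 11.7 tcp [ 0.47202537 -0.23418174  0.07703289] jaw 73.11288813683461 gap 0.013300348492093644 F [-2.01000948  0.22059284  5.86080856] T -0.034222451587093076 down [-0.01912536 -0.00425294 -0.99980805]
delta tool mm [-0.90683636  4.05180847 -0.27648878]
j [ 0.78  0.92 -0.71  1.95  0.98  0.68  0.7 ]
```

Request:
drive_tool:
  commands:
    - {"tx": -0.8,"ty": 3,"tz": 0,"yaw": 0,"grip": 5}
    - {"tx": 0,"ty": 3,"tz": 0,"yaw": 0,"grip": 5}
    - {"tx": 0,"ty": 1,"tz": 0,"yaw": 0,"grip": 5}
    - {"tx": 0,"ty": 1,"tz": 0,"yaw": 0,"grip": 5}

```text
time: 12.1
tcp_pos: [0.472, -0.2341, 0.0727]
eef_rot: [-0.696, 0.703, -0.109, 0.098]
ft_force: [-2.5, 0.1, 9.9]
finger_gap: 0.0139
```

```bash
python3 to.py .4710 -.2342 .073
```

```text
t 12.1 tcp [ 0.47195484 -0.23413639  0.07270881] jaw 73.1377029181325 gap 0.013858674353066227 F [-2.5329237   0.06089746  9.86718556] T 0.020626234861699795 down [-0.01649035 -0.00843898 -0.99982841]
delta tool mm [-0.89908057 -0.27486081 -0.34156981]
j [ 0.77  0.92 -0.7   1.96  1.    0.67  0.69]
```

Request:
drive_tool:
  commands:
    - {"tx": -1,"ty": 3,"tz": 0,"yaw": 0,"grip": 5}
    - {"tx": -0.5,"ty": 3,"tz": 0,"yaw": 0,"grip": 5}
    - {"tx": 0,"ty": 3,"tz": 0,"yaw": 0,"grip": 5}

```text
time: 12.4
tcp_pos: [0.4718, -0.2342, 0.0722]
eef_rot: [-0.693, 0.706, -0.107, 0.1]
ft_force: [-8.7, 0.5, 31.6]
finger_gap: 0.0138
```

```bash
python3 to.py .4710 -.2342 .073;python3 - <<'E'
from h import *
c,p,d=grab("scene","s4")
a=cv2.resize(p[120:220,180:290],None,fx=7,fy=6,interpolation=cv2.INTER_CUBIC)
cv2.imwrite("pics/z10.png",a[:,:,::-1])
c,p,d=grab("wrist","w5")
a=cv2.resize(p[150:250,270:380],None,fx=7,fy=6,interpolation=cv2.INTER_CUBIC); cv2.imwrite("pics/z11.png",a[:,:,::-1])
E
```

```text
t 12.4 tcp [ 0.47177189 -0.23423346  0.07218227] jaw 73.17080890197663 gap 0.013769031528547662 F [-8.65293405  0.46319888 31.58749477] T -0.028616253632112894 down [-0.01147643 -0.01712732 -0.99978745]
delta tool mm [-0.75341142 -0.80926805 -0.20753249]
j [ 0.76  0.92 -0.69  1.97  1.02  0.66  0.67]
```

View pics/z10.png

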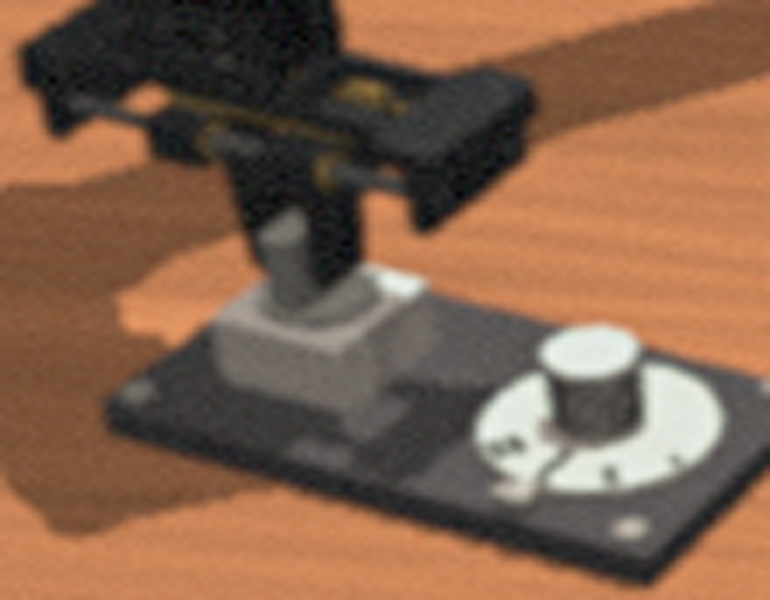

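View pics/z11.png

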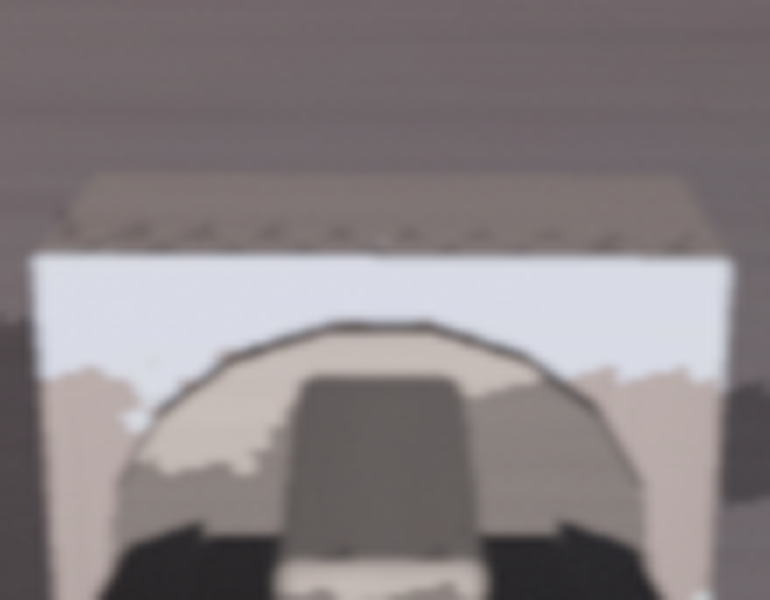

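The flange is flush on the block in both views, and the force jumped to 31 N. Now the clockwise twist (positive yaw, since tool y points down) with moderate down-push.

Request:
drive_tool:
  commands:
    - {"tx": -0.8,"ty": 1.5,"tz": 0,"yaw": 0,"grip": 5}
    - {"tx": -0.3,"ty": 2,"tz": -0.1,"yaw": 0.13,"grip": 5}
    - {"tx": 0,"ty": 2,"tz": -0.1,"yaw": 0.13,"grip": 5}
    - {"tx": 0,"ty": 2,"tz": -0.1,"yaw": 0.13,"grip": 5}

```text
time: 12.9
tcp_pos: [0.4719, -0.2331, 0.0721]
eef_rot: [-0.657, 0.673, -0.239, 0.241]
ft_force: [-6.4, -0.4, 21.5]
finger_gap: 0.0134
```

```bash
python3 to.py .4710 -.2342 .0725
```

```text
t 12.9 tcp [ 0.47194515 -0.23308858  0.0721365 ] jaw 50.26076934292191 gap 0.013433544792717342 F [-6.3994561  -0.41649947 21.49299495] T 0.22345642501737978 down [-0.00496104 -0.02166117 -0.99975306]
delta tool mm [-0.01290293 -0.33465145 -1.46579037]
j [ 0.7   0.89 -0.59  1.98  0.96  0.58  0.31]
```

Request:
drive_tool:
  commands:
    - {"tx": 0,"ty": 2,"tz": -0.6,"yaw": 0.13,"grip": 5}
    - {"tx": 0,"ty": 2,"tz": -0.4,"yaw": 0.13,"grip": 5}
    - {"tx": 0,"ty": 2,"tz": -0.2,"yaw": 0.13,"grip": 5}
    - {"tx": 0,"ty": 2,"tz": -0.2,"yaw": 0.13,"grip": 5}

```text
time: 13.3
tcp_pos: [0.4715, -0.2337, 0.0719]
eef_rot: [-0.569, 0.586, -0.402, 0.414]
ft_force: [-5.3, 1.6, 18.5]
finger_gap: 0.0135
```

```bash
python3 to.py .4705 -.2340 .0725
```

```text
t 13.3 tcp [ 0.47145177 -0.23366869  0.07192379] jaw 19.47944469044594 gap 0.013516706560134041 F [-5.26278457  1.59715609 18.52236773] T 0.16328436262112064 down [-1.28009280e-04 -2.84448261e-02 -9.99595356e-01]
delta tool mm [ 0.01012504 -0.56642969 -1.01326462]
j [ 0.62  0.86 -0.44  1.99  0.86  0.48 -0.13]
```

Request:
drive_tool:
  commands:
    - {"tx": 0,"ty": 2,"tz": -0.4,"yaw": 0.13,"grip": 5}
    - {"tx": 0,"ty": 2,"tz": -0.3,"yaw": 0.13,"grip": 5}
    - {"tx": 0,"ty": 2,"tz": -0.2,"yaw": 0.13,"grip": 5}
    - {"tx": 0,"ty": 2,"tz": 0,"yaw": 0.13,"grip": 5}
    - {"tx": 0,"ty": 2,"tz": 0,"yaw": 0.09,"grip": 5}

```text
time: 13.8
tcp_pos: [0.4709, -0.2343, 0.0717]
eef_rot: [-0.416, 0.429, -0.555, 0.579]
ft_force: [-4.4, 1.7, 22.1]
finger_gap: 0.0136
```

```bash
python3 to.py .4705 -.2340 .0725
```

```text
t 13.8 tcp [ 0.47087423 -0.2342745   0.07172692] jaw -16.669879472350537 gap 0.013625002647189336 F [-4.39181023  1.66004112 22.08818835] T 0.1445160146267811 down [ 0.00508835 -0.03748649 -0.99928418]
delta tool mm [-0.12865453 -0.78472228 -0.42510722]
j [ 0.52  0.84 -0.27  2.01  0.68  0.38 -0.59]
```

```bash
python3 - <<'E'
from h import *
c,p,d=grab("scene","s6")
a=cv2.resize(p[120:220,180:290],None,fx=7,fy=6,interpolation=cv2.INTER_CUBIC)
cv2.imwrite("pics/z12.png",a[:,:,::-1])
c,p,d=grab("wrist","w6")
E
python3 to.py .4705 -.2340 .0725
```

```text
t 13.9 tcp [ 0.47090793 -0.23427069  0.07176893] jaw -16.535863571119815 gap 0.013465430101017441 F [-4.50988541  0.25782614 20.47167215] T -0.06284441087894808 down [ 0.00499507 -0.03775509 -0.99927454]
delta tool mm [-0.11763065 -0.74280108 -0.45667874]
j [ 0.52  0.84 -0.27  2.    0.68  0.38 -0.59]
```

View pics/z12.png

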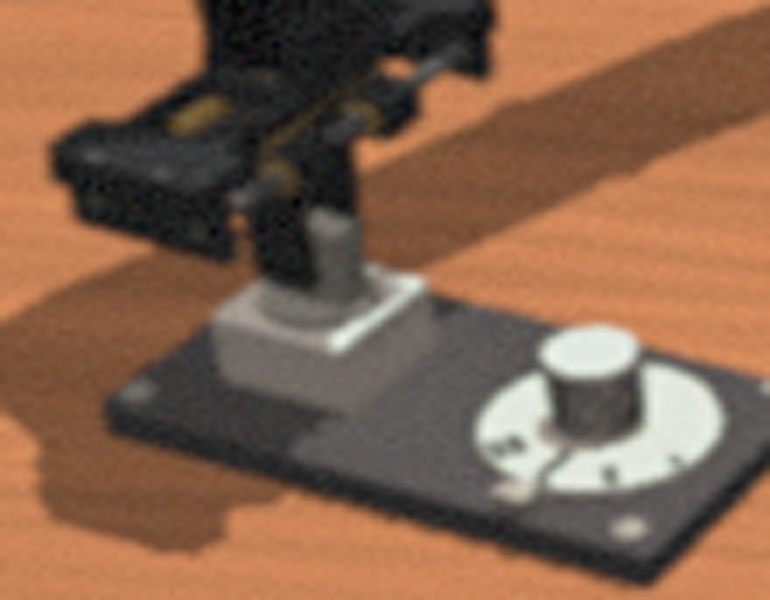

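View pics/w6.png

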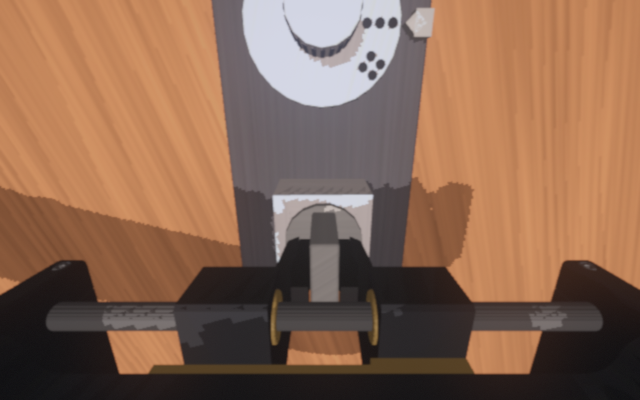

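The wing now lies along jig y, the flange is flush, and three dots are at the pointer (380–410,22). I'll hold briefly, check, and hand in.

Request:
drive_tool:
  commands:
    - {"tx": 0,"ty": 2,"tz": -0.3,"yaw": 0,"grip": 5}
    - {"tx": 0,"ty": 2,"tz": 0,"yaw": 0,"grip": 5}
    - {"tx": 0,"ty": 2,"tz": 0,"yaw": 0,"grip": 5}

```text
time: 14.2
tcp_pos: [0.4709, -0.2342, 0.0718]
eef_rot: [-0.416, 0.43, -0.553, 0.58]
ft_force: [-4.1, 1.3, 22.8]
finger_gap: 0.0135
```

```bash
python3 to.py .4705 -.2340 .0725
```

```text
t 14.2 tcp [ 0.47091591 -0.23421373  0.07178063] jaw -16.50191879108759 gap 0.013485984705255095 F [-4.13079378  1.3355392  22.78727798] T -0.03994995820892171 down [ 0.00794203 -0.04247417 -0.999066  ]
delta tool mm [-0.05870718 -0.73107983 -0.44523016]
j [ 0.51  0.84 -0.26  2.01  0.68  0.37 -0.6 ]
```

Run:
```python
from h import *
print(job.finish_job())
```

```text
the job is handed in; nothing more can be done
None
```

I turned the sleeve to 3, then took the steel plug from its ring and pushed it into the socket through the slots until the flange was flush. I twisted it a quarter turn clockwise and handed the job in at about 14.2 s, still gripping it and pressing down. No verdict is reported, so the result below rests on my own checks.

- **Sleeve:** the one-dot mark moved about 72.5° (1.27 rad). The last wrist picture, taken just before the hand-in, still shows three dots at the pointer.
- **Plug:** the jaws read -16.5° against the jig's -16.9°, so the twist is within about 0.5° of a full quarter turn. The wing lies along jig y in the picture and the flange sits flush on the block.
- **Push and grip:** measured force was about 23 N upward, more than the spring's 12 N when flush. Finger opening was 13.5 mm on the 14 mm wing.
- **Disagreements:**
  - The tool drifted to a tilt of about 0.043 rad by the end. I couldn't correct it with the moves available. The plug's own tilt should be smaller, since the flange is flush, but I didn't measure it directly.
  - A side force of about 4 N remained.
  - The top camera read about 1.4 mm lower in x than the arm and the wrist view, so I used the wrist view to find the mouth.
- **Bystanders:** I never moved near the brush, oil bottle or packing block, but I didn't re-measure where they are.

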